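Put powder pots and ring cutters back in their holders

TASK

Tidy the decorating station: stand each of the two powder pots in the dish that is made for its size, and nest the two ring cutters on the cutter stand, the small ring round the centre boss and the large ring round the small one, all sitting flat on the floors of their holders. Keep the pots upright all the time, and do not shove the timer or the marker about.

Things in the scene. Friction and masses are not known exactly. Their poses are not given: they have to be found in the camera images.
- large_pot_center (a point): the larger of the two powder pots, a closed round jar with a red screw lid that stands upright: 62 mm high, body 62 mm in diameter, lid 64 mm in diameter over the top 12 mm. Loose, about 90 g. This point is on its axis, half-way up (31 mm over its underside); z up. Grip it round the lid from above
- small_pot_center (a point): the smaller powder pot, a closed round jar with a black screw lid that stands upright: 40 mm high, body 36 mm in diameter, lid 38 mm in diameter over the top 12 mm. Loose, about 110 g. This point is on its axis, half-way up (20 mm over its underside); z up
- large_cutter_center (a point): the large ring cutter, a thin-walled steel ring open at top and bottom that stands on its edge circle with its axis upright: 60 mm outer diameter, at least 53 mm free inside, 35 mm high. Loose, 40 g. This point is on its axis, half-way up (17.5 mm over its underside); z along the axis. Grip it from above across the outside
- small_cutter_center (a point): the small ring cutter, the same kind of steel ring: 46 mm outer diameter, at least 40 mm free inside, 30 mm high. Loose, 40 g. This point is on its axis, half-way up (15 mm over its underside); z along the axis. It fits inside the large ring with about 3 mm to spare all round, and leaves no room there for fingers, so it has to be in place first
- large_dish_floor (a point): the holder for the large pot: a fixed round turned wooden dish, plain inside, 79 mm free inside and 90 mm outside diameter. This point is the centre of its inner floor, 6 mm over the table; the rim is 11 mm over the table, so 5 mm over the floor; z up
- small_dish_floor (a point): the holder for the small pot: a fixed round turned wooden dish, plain inside, 55 mm free inside and 66 mm outside diameter. This point is the centre of its inner floor, 6 mm over the table; the rim is 11 mm over the table, so 5 mm over the floor; z up
- cutter_stand_floor (a point): the cutter stand: a fixed round turned wooden dish, 77 mm free inside and 88 mm outside diameter, with a round boss 24 mm in diameter and 6 mm high (brass screw on top) in the middle of its floor. This point is the centre of its inner floor, 6 mm over the table, at the foot of the boss; the rim is 11 mm over the table; z up
- timer: a round green kitchen timer, 62 mm in diameter, 40 mm high, loose; stays where it is. Origin at the centre of its underside. Not listed and fixed: a paper-lined crate 136 mm high along the left of the work and a tray of chocolate figures up to 200 mm high along its right. The table is turned 15 degrees counter-clockwise to the robot: near the crate and the figures, fingers that close along world yaw 0.26 rad keep clear of them
- pin_box: a shut blue tin behind the loose things, 127 mm along its x axis, 101 mm along its y axis, 55 mm high, fixed, square to the table. Origin at the centre of its underside
- marker: a white and red marker pen, 135 mm long, 16 mm thick, lying on the table in front of the bench scale, loose; stays where it is. Origin at the middle of its underside, its length along its y axis. Behind it, not listed and fixed: the bench scale, 42 mm high (a broken chocolate shell on it up to 78 mm)

How it is judged (in metres and radians):
At the end, for the whole second after the job is handed in: Large pot in the large dish, small pot in the small dish, both ring cutters nested on the cutter stand: each has its centre within 12 mm of the centre of its holder, rests on the holder's floor (not more than 3 mm high) and is level to within 0.09 rad (5 degrees) (horizontal distance between large_pot_center and large_dish_floor below 0.012 m and height (world z) of large_pot_center below 0.04 m and angle between each of large_pot_center, small_pot_center, small_cutter_center, large_cutter_center's own z axis and vertical below 0.09 rad and horizontal distance between small_pot_center and small_dish_floor below 0.012 m and height (world z) of small_pot_center below 0.029 m and horizontal distance between each of small_cutter_center, large_cutter_center and cutter_stand_floor below 0.012 m and height (world z) of small_cutter_center below 0.024 m and height (world z) of large_cutter_center below 0.0265 m and linear speed of each of large_pot, small_pot, large_cutter, small_cutter below 0.02 m/s); the robot touches nothing.
It fails at once if a powder pot was tipped by more than 35 degrees (angle between any of large_pot_center, small_pot_center's own z axis and vertical above 0.61 rad).
It fails at once if the timer or the marker was shoved by more than 30 mm (distance of any of timer, marker from where it was at the start of the episode above 0.03 m).
It also fails if it takes over 93 s, if anything falls off the work surface, if the arm or the gripper's body presses on something with over 40 N, if the wrist force passes 120 N, or if a joint passes its speed limit or range.

ROBOT

A 6-joint arm with a two-finger parallel gripper is mounted at the origin on a cart in front of the work surface, level with it; the furniture and walls round the work are solid. World frame = base frame: x ahead of the robot, y to its left, z up, the work surface at z = 0. Lengths are in mm, angles in rad, forces in N, time in s.
With the tool pointing down it reaches from about 300 to 775 mm from the base axis. Payload 14.6 kg.
Tool frame: the origin (TCP) lies at the very end of the fingers, on their centre line; the grasp point (between the pads) lies 19 mm behind it (manip.grip_point_offset is the distance from the TCP to the grasp point, in mm); z points along the fingers, y is the line along which they close (so a half turn about z gives the same grasp; the last joint's range is limited). The gripper opens to 94 mm and grips with 3 to 60 N. Pads are 16 mm wide; open, the fingers measure 119 mm over their backs; the gripper's body (75 mm by 177 mm) begins 78 mm behind the grasp point.
Start: joints at [1.277, 0.3, 1.521, -0, 1.321, -0.067], TCP at [123.671, 535.905, 205.446] pointing down, gripper open.
Joint ranges: [-3.03, 3.03], [-0.79, 2.21], [0.23, 2.52], [-1.04, 4.18], [0, 3.07], [-2.55, 2.55]. Speed limits (rad/s): [2.22, 2.22, 2.57, 3.14, 3.14, 3.14].

INTERFACE

Orientations are given as [roll, pitch, yaw] about the fixed x, y, z axes, in that order (R = Rz(yaw) Ry(pitch) Rx(roll)).
In Python, from cell import telemetry, eyes, manip gives the robot as it stands.
- The arm moves only by the tool play_rows, never from a script. Its arguments are lists of equal length, an entry for each row: "translation": the shift along the world's x, y, z in m, a list of three; "yaw": the turn about the world's z in rad. A call has 1 to 12 rows; each row is the pose to reach, as a shift and turn from the pose commanded when the call began; what a row does not reach only later rows make up. A row lasts 1/8 s, in which the tool goes at most 62.5 mm and 10.7 degrees, less where a joint would pass 70% of its speed; a pose out of reach is approached as far as the arm can. A call with a gripper value outside its range is refused whole. "hand" is the opening, from 0 (shut) to 1 (fully open), set as the call begins (left out, the last holds). The fingers move at their own pace and stop on an object; "force" is the grip in N (left out, the last holds). Time passes only in rows, so rows that repeat a pose let the fingers close. It gives the time, the measured TCP pose, the force, the opening and the grip force at its end, in the units of the state.
- telemetry.read_state(): the state, without advancing time (a new reading comes with each control period).
- eyes.camera(name): name is "scene" or "side" or "wrist"; returns a dict with "pixels" (480x640x3 uint8, red, green, blue), "fx", "fy", "cx", "cy" (pixels), "dist_coeffs" ([k1, k2, p1, p2, k3] as OpenCV has them; the pictures are not rectified), "cam_to_world" (4x4, takes a point from camera to world coordinates); the wrist camera has in their place "T_tool_cam" (4x4, takes a point from camera to tool coordinates, whose origin is the TCP and whose axes are the flange's). Camera axes: x right, y up, looking along -z (the intrinsics and any distortion apply to the point x, -y, -z); pixel columns grow to the right and rows downward; lengths in mm; the calibration is good to about 2 mm. A picture is of the moment at which its call begins: read the wrist's pose just before it. There is no depth.
- manip.sign_off(): hands the job in; it is judged then, once.
The state is a dict: "clock": time; "joints": joint angles; "qd": joint speeds; "effort": joint torques, N m; "eef_pos": TCP position; "eef_rot": TCP orientation; "wrist_force": force on the tool from outside, world axes, zero at the start; "moment": the same for the moment, N m; "finger_gap": finger opening in mm; "finger_force": force on a finger pad.
Only numpy, scipy, OpenCV 4.12 (cv2) and the standard library are available. Lean on these libraries where they do the work, as an engineer would, in place of code of your own. Each camera call takes 0.05 s, during which the arm holds its last target. There are 200 camera calls.

## Working session

There is one attempt and no reset: what is moved stays moved. The work goes in short steps, Python scripts to look and compute and a tool call to move; the robot and the scene stay as the last step left them, time stands still between calls to the robot, and variables do not carry over. Pictures are saved under pics/ and viewed, at most 18 in all, crops included, and the job is handed in when it is done.

Besides the shell and the picture viewer there is one more tool, called after "Emit:" as name(argument=value, ...), one argument or row to a line, values as JSON. play_rows: Moves the arm, as the interface text tells. Its arguments: {"type":"object","properties":{"translation":{"type":"array","items":{"type":"array","items":{"type":"number"}}},"yaw":{"type":"array","items":{"type":"number"}},"hand":{"type":"number"},"force":{"type":"number"}},"required":["translation","yaw"]}

```bash
mkdir -p pics; cat > h.py <<'E'
import numpy as np, cv2
from scipy.spatial.transform import Rotation as R
from cell import telemetry, eyes, manip
def snap(name, fn):
    s=telemetry.read_state(); c=eyes.camera(name); cv2.imwrite('pics/'+fn, c['pixels'][:,:,::-1])
    if 'cam_to_world' in c: T=np.array(c['cam_to_world'])
    else:
        W=np.eye(4); W[:3,:3]=R.from_euler('xyz',s['eef_rot']).as_matrix(); W[:3,3]=s['eef_pos']; T=W@np.array(c['T_tool_cam'])
    K=np.array([[c['fx'],0,c['cx']],[0,c['fy'],c['cy']],[0,0,1.]])
    np.savez('pics/'+fn+'.npz',T=T,K=K,d=np.array(c['dist_coeffs'],float)); return s
def world(fn,uv,z):
    f=np.load('pics/'+fn+'.npz'); T=f['T']
    p=cv2.undistortPoints(np.array(uv,float).reshape(-1,1,2),f['K'],f['d'])[:,0]
    d=np.c_[p[:,0],-p[:,1],-np.ones(len(p))]@T[:3,:3].T; o=T[:3,3]
    return o+d*((np.broadcast_to(z,len(p))-o[2])/d[:,2])[:,None]
def pix(fn,P):
    f=np.load('pics/'+fn+'.npz'); T=f['T']; q=(np.atleast_2d(P)-T[:3,3])@T[:3,:3]; q=q*[1,-1,-1]
    return cv2.projectPoints(q,np.zeros(3),np.zeros(3),f['K'],f['d'])[0][:,0]
E
python3 - <<'E'
from h import *
s=snap('scene','s0.png'); snap('side','d0.png'); snap('wrist','w0.png'); print(s)
for f in ('s0','d0','w0'): print(np.load(f'pics/{f}.png.npz')['T'].round(2))
E
```

```text
{'clock': 0.0, 'joints': array([ 1.27736691e+00,  3.00501630e-01,  1.52160974e+00, -1.40753259e-05,
        1.32068736e+00, -6.66029250e-02]), 'qd': array([-6.50367426e-05,  9.75092061e-04, -5.34548931e-04,  2.11443435e-04,
        2.17261668e-04, -7.94345647e-04]), 'effort': array([-1.95786786e-03, -5.31796038e+01, -3.52743423e+01,  7.07262894e-02,
        2.41380930e-02, -2.01233240e-05]), 'eef_pos': array([123.61656275, 535.64840078, 204.85746121]), 'eef_rot': array([-3.14038835e+00, -6.66658044e-05,  2.91476962e+00]), 'wrist_force': array([-0.33189561,  0.62473668, -0.34880658]), 'moment': array([ 0.05253466, -0.01445537,  0.02914833]), 'finger_force': 0.0, 'finger_gap': 94.0827583343586}
[[ 8.5000e-01  3.5000e-01 -3.9000e-01  2.1474e+02]
 [-5.2000e-01  6.0000e-01 -6.1000e-01 -4.1721e+02]
 [ 2.0000e-02  7.2000e-01  6.9000e-01  6.4187e+02]
 [ 0.0000e+00  0.0000e+00  0.0000e+00  1.0000e+00]]
[[-1.0000e+00  3.0000e-02 -2.0000e-02  5.0787e+02]
 [-3.0000e-02 -5.5000e-01  8.3000e-01  8.4699e+02]
 [ 1.0000e-02  8.4000e-01  5.5000e-01  5.2119e+02]
 [ 0.0000e+00  0.0000e+00  0.0000e+00  1.0000e+00]]
[[ 2.2000e-01 -9.4000e-01 -2.5000e-01  5.0630e+01]
 [ 9.7000e-01  2.2000e-01  6.0000e-02  5.5337e+02]
 [-0.0000e+00 -2.6000e-01  9.7000e-01  3.8438e+02]
 [ 0.0000e+00  0.0000e+00  0.0000e+00  1.0000e+00]]
```

View pics/s0.png

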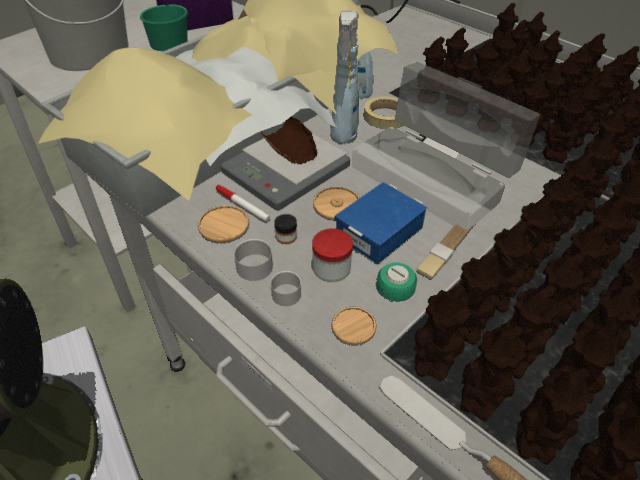

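View pics/d0.png

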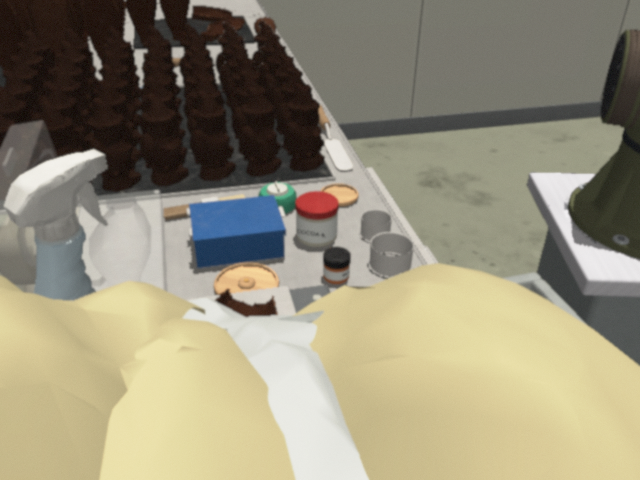

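Scene: large dish (223,224), cutter stand (336,203), small dish (354,325), large pot (332,252), small pot (286,229), large cutter (253,259), small cutter (286,289), timer (397,282), tin (380,221), marker (243,203). I'll enlarge for a closer read.

```bash
python3 - <<'E'
from h import *
im=cv2.imread('pics/s0.png')[175:350,190:423]; cv2.imwrite('pics/s0c.png',cv2.resize(im,None,fx=3.4,fy=3.4,interpolation=cv2.INTER_CUBIC))
def W(n,uv,z): print(n,world('s0.png',uv,z)[:,:2].round(0).tolist())
W('ldish',[(223.5,222.5)],11);W('stand',[(336,202.5)],11);W('sdish',[(354,324)],11)
W('lpot',[(332.5,244)],62);W('spot',[(286,222)],40);W('lcut',[(253.5,250)],35);W('scut',[(286,281)],30);W('timer',[(398,272)],40)
W('tin',[(386,185),(425,212),(375,243),(336,218)],55); W('marker',[(218,188),(268,218)],10)
E
```

```text
ldish [[417.0, 251.0]]
stand [[616.0, 198.0]]
sdish [[495.0, -47.0]]
lpot [[527.0, 67.0]]
spot [[499.0, 169.0]]
lcut [[425.0, 142.0]]
scut [[441.0, 62.0]]
timer [[594.0, -17.0]]
tin [[690.0, 151.0], [705.0, 59.0], [590.0, 41.0], [567.0, 122.0]]
marker [[446.0, 347.0], [490.0, 224.0]]
```

View pics/s0c.png

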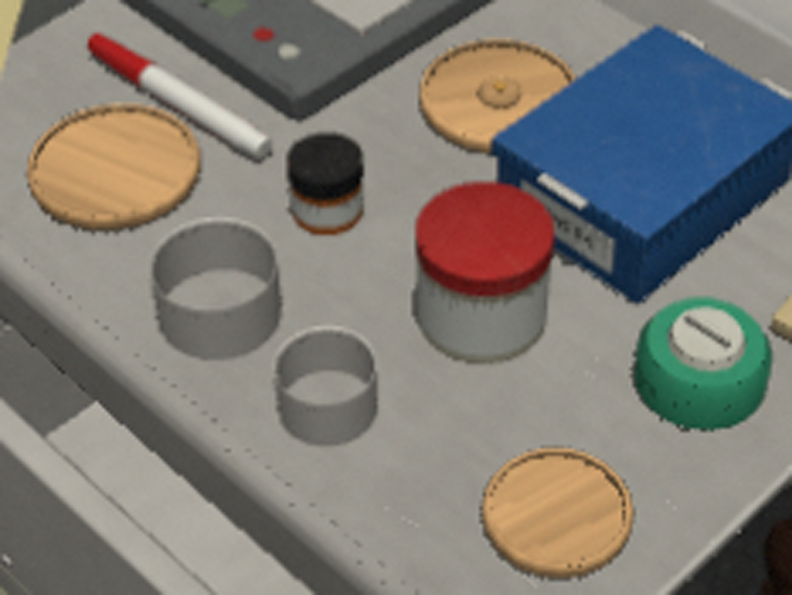

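Emit:
play_rows(
  translation=[
    [0.03, -0.04, 0.02],
    [0.06, -0.08, 0.03],
    [0.09, -0.12, 0.03],
    [0.12, -0.16, 0.03],
    [0.15, -0.2, 0.03],
    [0.18, -0.24, 0.03],
    [0.21, -0.28, 0.03],
    [0.25, -0.32, 0.03],
    [0.28, -0.36, 0.03],
    [0.31, -0.4, 0.03],
    [0.34, -0.43, 0.03],
    [0.35, -0.436, 0.03],
  ],
  yaw=[-0.09, -0.18, -0.27, -0.36, -0.45, -0.54, -0.63, -0.72, -0.81, -0.9, -0.99, -1.085],
)

```text
clock: 1.65
eef_pos: [474.7, 98.1, 235.0]
eef_rot: [-3.141, 0.0, 1.824]
wrist_force: [0.3, -0.2, -1.2]
finger_gap: 94.1
finger_force: 0.0
```

Emit:
play_rows(
  translation=[
    [0, 0, 0],
    [0, 0, 0],
    [0, 0, 0],
  ],
  yaw=[0, 0, 0],
)

```text
clock: 2.02
eef_pos: [473.3, 100.4, 235.6]
eef_rot: [3.141, -0.0, 1.832]
wrist_force: [-0.2, -0.3, 1.0]
finger_gap: 93.9
finger_force: 0.0
```

```bash
python3 - <<'E'
from h import *
s=snap('wrist','w1.png'); print(s['eef_pos'],s['eef_rot'])
for n,p in dict(ldish=(417,251,11),stand=(616,198,12),sdish=(495,-47,11),lpot=(527,67,62),spot=(499,169,40),lcut=(425,142,35),scut=(441,62,30)).items(): print(n,pix('w1.png',p).round())
E
```

```text
[473.27268351 100.4164527  235.56744511] [ 3.14140538e+00 -3.92467030e-06  1.83188632e+00]
ldish [[297.  28.]]
stand [[480. 142.]]
sdish [[298. 331.]]
lpot [[361. 259.]]
spot [[361. 140.]]
lcut [[274. 148.]]
scut [[272. 232.]]
```

View pics/w1.png

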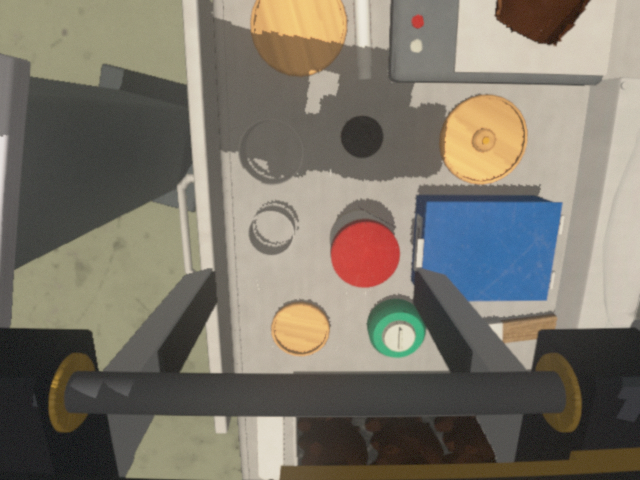

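Nearly everything is visible: stand boss (485,139), small pot (362,136), large pot (365,254), rings (272,150) and (274,227), small dish (300,328), large dish (299,27). I'll enlarge the rings to read them better.

```bash
python3 - <<'E'
from h import *
im=cv2.imread('pics/w1.png')[105:365,225:535]; im=cv2.convertScaleAbs(im,alpha=1.3,beta=20); cv2.imwrite('pics/w1c.png',cv2.resize(im[:,:],None,fx=2.3,fy=2.3,interpolation=cv2.INTER_CUBIC))
def W(n,uv,z): print(n,world('w1.png',uv,z)[:,:2].round(1).tolist())
W('ldish',[(299,27)],11);W('stand',[(484.5,139)],12);W('sdish',[(300.5,328)],11)
W('lpot',[(365.5,253.5)],62);W('spot',[(362,136.5)],40);W('lcut',[(272,150)],35);W('scut',[(274,227)],30);
W('marker end',[(363,78)],10);W('tin',[(417,202),(418,298)],55)
E
```

```text
ldish [[418.9, 252.3]]
stand [[619.2, 201.9]]
sdish [[496.4, -42.4]]
lpot [[529.6, 73.4]]
spot [[499.2, 172.5]]
lcut [[423.3, 139.4]]
scut [[442.0, 67.3]]
marker end [[488.4, 224.6]]
tin [[562.0, 130.2], [593.3, 41.3]]
```

View pics/w1c.png

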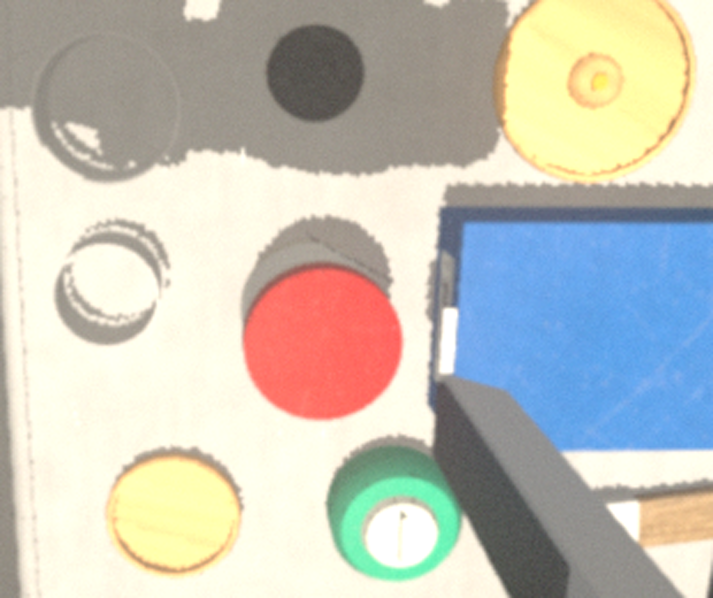

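Emit:
play_rows(
  translation=[
    [-0.01, -0.012, -0.03],
    [-0.02, -0.024, -0.06],
    [-0.032, -0.037, -0.09],
    [-0.032, -0.037, -0.12],
    [-0.032, -0.037, -0.145],
    [-0.032, -0.037, -0.165],
    [-0.032, -0.037, -0.165],
    [-0.032, -0.037, -0.165],
  ],
  yaw=[-0.1, -0.2, -0.3, -0.4, -0.4, -0.4, -0.4, -0.4],
  hand=0.68,
)

```text
clock: 3.08
eef_pos: [442.0, 63.1, 71.3]
eef_rot: [3.141, -0.0, 1.43]
wrist_force: [0.1, 0.4, 0.8]
finger_gap: 63.7
finger_force: 0.0
```

```bash
python3 - <<'E'
from h import *
s=snap('wrist','w2.png'); print(s['eef_pos'],s['eef_rot'],s['finger_gap'])
snap('scene','s2.png')
a=cv2.imread('pics/w2.png'); b=cv2.imread('pics/s2.png')[190:340,200:400]
cv2.imwrite('pics/m2.png',cv2.resize(np.hstack([cv2.resize(a,(640,480)),cv2.resize(b,(640,480))]),(800,300)))
t=s['eef_pos']; print(pix('s2.png',t), pix('w2.png',[t,(441,63,30),(441,63,0)]))
E
```

```text
[442.04449111  63.08573413  71.31287524] [ 3.14053075e+00 -2.20490288e-04  1.43034845e+00] 63.69228423907744
[[284.87467219 261.82695772]] [[312.98434414 287.79379215]
 [311.4377749  259.67742444]
 [311.76202289 244.36121374]]
```

View pics/w2.png

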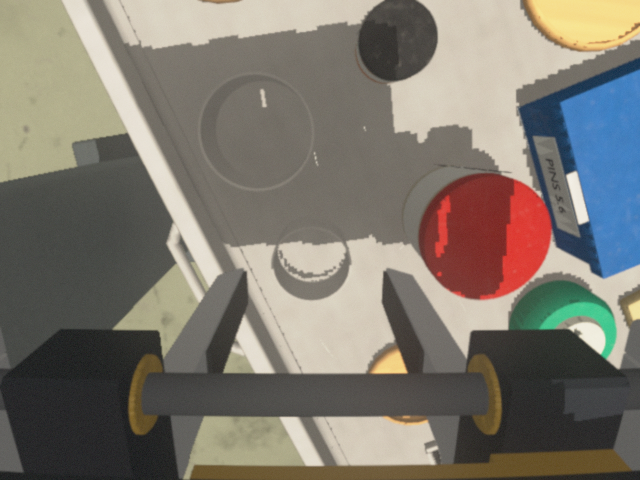

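The ring appears at (312,262) and the fingertips straddle it at (246..384, 270). The large pot lid (485,236), large ring (257,132) and small pot (398,39) are also visible.

```bash
python3 - <<'E'
from h import *
def W(n,uv,z): print(n,world('w2.png',uv,z)[:,:2].round(1).tolist())
W('scut',[(311.5,262.5)],30);W('lpot',[(485.5,236)],62);W('spot',[(398.5,38.5)],40);W('lcut',[(257,132)],35)
E
```

```text
scut [[440.8, 61.3]]
lpot [[528.4, 74.0]]
spot [[499.1, 171.8]]
lcut [[423.3, 137.6]]
```

Emit:
play_rows(
  translation=[
    [-0.001, -0.002, -0.025],
    [-0.001, -0.002, -0.045],
    [-0.001, -0.002, -0.063],
    [-0.001, -0.002, -0.063],
    [-0.001, -0.002, -0.063],
  ],
  yaw=[0, 0, 0, 0, 0],
)

```text
clock: 3.8
eef_pos: [441.2, 61.0, 8.4]
eef_rot: [3.14, -0.0, 1.43]
wrist_force: [-0.2, 0.7, 0.2]
finger_gap: 64.0
finger_force: 0.0
```

Emit:
play_rows(
  translation=[
    [0, 0, 0],
    [0, 0, 0],
    [0, 0, 0],
    [0, 0, 0],
    [0, 0, 0],
  ],
  yaw=[0, 0, 0, 0, 0],
  hand=0.3,
  force=12,
)

```text
clock: 4.42
eef_pos: [440.9, 60.9, 7.8]
eef_rot: [3.141, -0.0, 1.43]
wrist_force: [-0.3, -0.3, 6.4]
finger_gap: 45.4
finger_force: 12.0
```

Emit:
play_rows(
  translation=[
    [0, 0, 0.03],
    [0, 0, 0.07],
    [0, 0, 0.11],
    [0.03, 0.024, 0.11],
    [0.06, 0.048, 0.11],
    [0.09, 0.07, 0.11],
    [0.12, 0.095, 0.11],
    [0.15, 0.12, 0.11],
    [0.17, 0.135, 0.11],
    [0.178, 0.141, 0.11],
    [0.178, 0.141, 0.09],
    [0.178, 0.141, 0.07],
  ],
  yaw=[0, 0, 0, 0.06, 0.12, 0.2, 0.28, 0.36, 0.4, 0.4, 0.4, 0.4],
)

```text
clock: 5.92
eef_pos: [617.8, 201.2, 75.6]
eef_rot: [-3.14, 0.0, 1.829]
wrist_force: [-0.4, 0.4, -0.6]
finger_gap: 45.4
finger_force: 12.0
```

Emit:
play_rows(
  translation=[
    [0, 0, 0],
    [0, 0, 0],
  ],
  yaw=[0, 0],
)

```text
clock: 6.18
eef_pos: [618.7, 201.7, 77.8]
eef_rot: [3.141, 0.0, 1.829]
wrist_force: [0.8, 0.6, 0.4]
finger_gap: 45.3
finger_force: 12.0
```

```bash
python3 - <<'E'
from h import *
s=snap('wrist','w3.png'); print(s['eef_pos'],s['eef_rot'],s['finger_gap'])
a=cv2.imread('pics/w3.png')[60:360,120:520]
cv2.imwrite('pics/w3c.png',cv2.resize(a,None,fx=2,fy=2,interpolation=cv2.INTER_CUBIC))
E
```

```text
[618.6789853  201.69399035  77.75243649] [3.14135274e+00 8.97395736e-06 1.82943017e+00] 45.33046582798838
```

View pics/w3c.png

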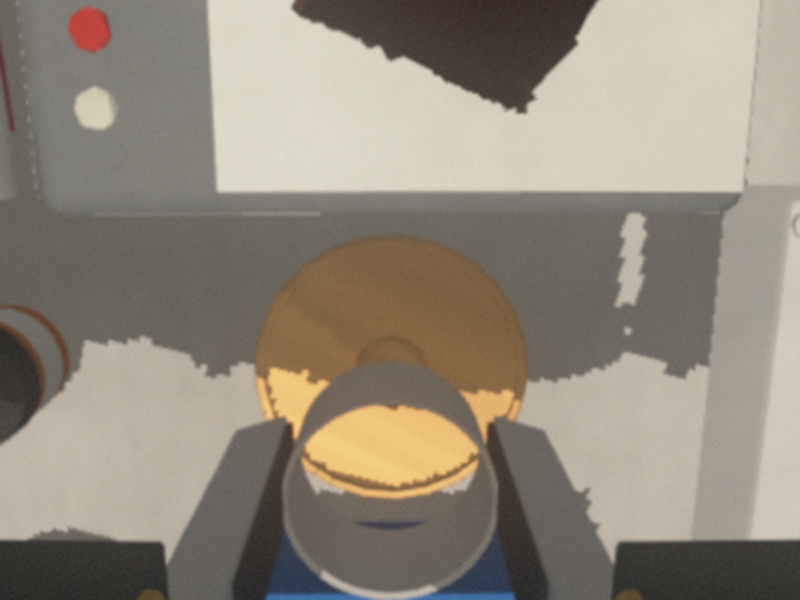

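```bash
python3 - <<'E'
from h import *
print(world('w3.png',[(315.5,244)],11)[0].round(1),world('w3.png',[(316,245)],12)[0].round(1),world('w3.png',[(315.2,306.5)],99.8)[0].round(1))
a=np.linspace(0,2*np.pi,4,endpoint=False); print((pix('w3.png',np.c_[619+44*np.cos(a),201.5+44*np.sin(a),0*a+11])-[120,60])*2)
a+=.26;print((pix('w3.png',np.c_[618.7+23*np.cos(a),201.7+23*np.sin(a),0*a+99.8])-[120,60])*2)
E
```

```text
[619.9 203.1  11. ] [620.3 202.8  12. ] [619.7 202.5  99.8]
[[519.62793788 405.45097004]
 [423.95306665 237.81454448]
 [251.14998481 337.58469555]
 [352.99769893 494.81842222]]
[[493.38800357 494.93049524]
 [384.37483774 392.02609961]
 [276.04161498 495.1828408 ]
 [385.0053279  590.71112964]]
```

Emit:
play_rows(
  translation=[
    [0.0005, 0.0005, -0.02],
    [0.0005, 0.0005, -0.04],
    [0.0005, 0.0005, -0.055],
    [0.0005, 0.0005, -0.0635],
    [0.0005, 0.0005, -0.0635],
    [0.0005, 0.0005, -0.0635],
  ],
  yaw=[0, 0, 0, 0, 0, 0],
)

```text
clock: 6.98
eef_pos: [619.4, 202.4, 14.0]
eef_rot: [3.141, -0.0, 1.83]
wrist_force: [-0.5, -0.6, -1.4]
finger_gap: 45.4
finger_force: 12.0
```

Emit:
play_rows(
  translation=[
    [0, 0, 0],
    [0, 0, 0],
    [0, 0, 0],
    [0, 0, 0.02],
    [0, 0, 0.05],
    [0, 0, 0.08],
    [-0.02, -0.01, 0.11],
    [-0.05, -0.02, 0.11],
    [-0.08, -0.03, 0.11],
    [-0.11, -0.04, 0.11],
    [-0.14, -0.05, 0.11],
    [-0.17, -0.058, 0.11],
  ],
  yaw=[0, 0, 0, 0, 0, 0, 0, 0, 0, 0, 0, 0],
  hand=0.62,
)

```text
clock: 8.48
eef_pos: [448.5, 144.1, 125.3]
eef_rot: [3.14, 0.0, 1.83]
wrist_force: [-0.4, -0.6, -0.9]
finger_gap: 58.5
finger_force: 0.0
```

Emit:
play_rows(
  translation=[
    [-0.025, -0.006, 0],
    [-0.025, -0.006, -0.02],
    [-0.025, -0.006, -0.04],
    [-0.025, -0.006, -0.05],
    [-0.025, -0.006, -0.05],
  ],
  yaw=[0, 0, 0, 0, 0],
  hand=0.85,
)

```text
clock: 9.1
eef_pos: [424.2, 138.4, 74.3]
eef_rot: [-3.141, -0.0, 1.83]
wrist_force: [0.3, 0.7, -0.4]
finger_gap: 79.5
finger_force: 0.0
```

```bash
python3 - <<'E'
from h import *
s=snap('wrist','w4.png'); print(s['eef_pos'],s['eef_rot'],s['finger_gap'])
t=s['eef_pos']; print(pix('w4.png',[t,(423,138,35)]))
E
```

```text
[424.22608165 138.41355636  74.27789946] [-3.14149564e+00 -2.71365791e-05  1.82976184e+00] 79.45363367752228
[[312.54596449 287.10108844]
 [310.62647956 260.0148741 ]]
```

View pics/w4.png

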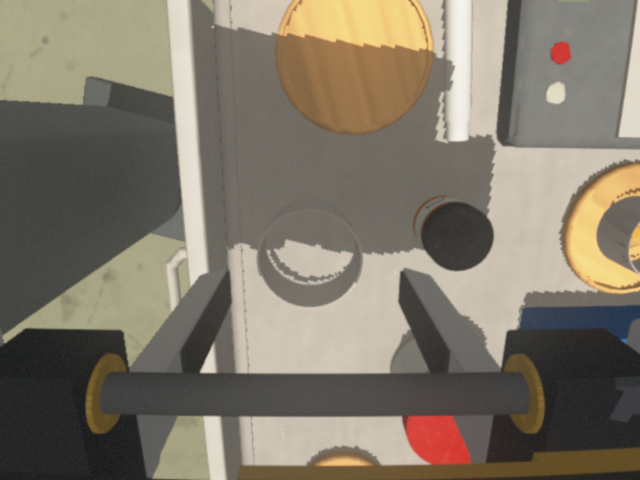

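Emit:
play_rows(
  translation=[
    [-0.002, 0.0015, -0.025],
    [-0.002, 0.0015, -0.045],
    [-0.002, 0.0015, -0.062],
    [-0.002, 0.0015, -0.062],
    [-0.002, 0.0015, -0.062],
  ],
  yaw=[0, 0, 0, 0, 0],
)

```text
clock: 9.78
eef_pos: [422.8, 140.1, 13.0]
eef_rot: [3.14, 0.0, 1.83]
wrist_force: [-0.2, 0.2, 0.2]
finger_gap: 79.9
finger_force: 0.0
```

Emit:
play_rows(
  translation=[
    [0, 0, 0],
    [0, 0, 0],
    [0, 0, 0],
    [0, 0, 0],
    [0, 0, 0],
    [0, 0, 0.03],
    [0, 0, 0.06],
    [0, 0, 0.1],
    [0.03, 0.01, 0.1],
    [0.06, 0.02, 0.1],
    [0.09, 0.03, 0.1],
    [0.12, 0.04, 0.1],
  ],
  yaw=[0, 0, 0, 0, 0, 0, 0, 0, 0, 0, 0, 0],
  hand=0.45,
  force=12,
)

```text
clock: 11.28
eef_pos: [543.0, 180.2, 111.7]
eef_rot: [-3.141, -0.0, 1.83]
wrist_force: [0.9, 0.3, -0.2]
finger_gap: 59.3
finger_force: 12.0
```

Emit:
play_rows(
  translation=[
    [0.03, 0.008, 0],
    [0.06, 0.017, 0],
    [0.077, 0.0225, 0],
    [0.077, 0.0225, -0.015],
    [0.077, 0.0225, -0.02],
    [0.077, 0.0225, -0.02],
    [0.077, 0.0225, -0.02],
  ],
  yaw=[0, 0, 0, 0, 0, 0, 0],
)

```text
clock: 12.15
eef_pos: [619.1, 202.4, 92.5]
eef_rot: [3.141, 0.0, 1.83]
wrist_force: [-0.8, 0.2, 0.7]
finger_gap: 59.1
finger_force: 12.0
```

```bash
python3 - <<'E'
from h import *
s=snap('wrist','w5.png'); print(s['eef_pos'],s['eef_rot'],s['finger_gap'])
a=cv2.imread('pics/w5.png')[60:360,120:520]
cv2.imwrite('pics/w5c.png',cv2.resize(a,None,fx=2,fy=2,interpolation=cv2.INTER_CUBIC))
E
```

```text
[619.06818337 202.37375373  92.45531879] [3.14100705e+00 1.69020751e-05 1.82980712e+00] 59.07629381007395
```

View pics/w5c.png

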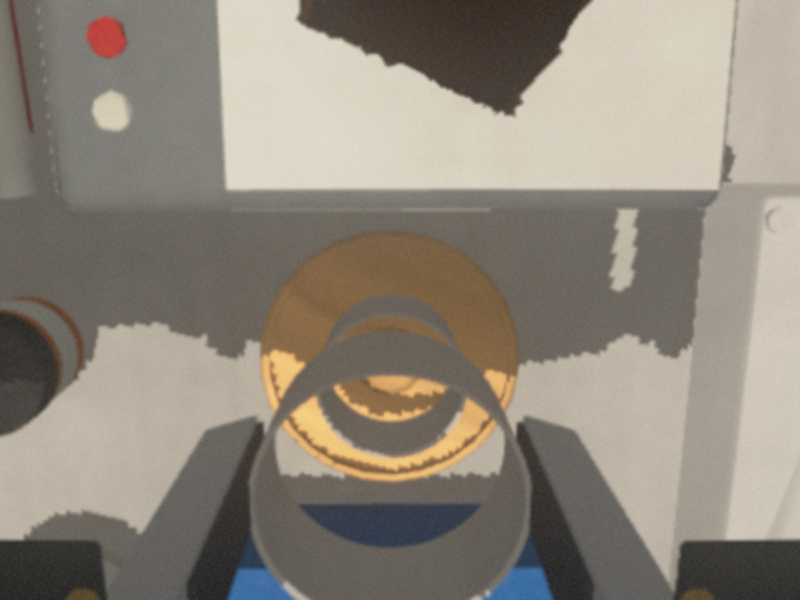

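```bash
python3 - <<'E'
from h import *
def ell(c,r,z,n):
    a=np.linspace(0,2*np.pi,72,endpoint=False); p=(pix('w5.png',np.c_[c[0]+r*np.cos(a),c[1]+r*np.sin(a),0*a+z])-[120,60])*2
    print(n,'x',p[:,0].min().round(),p[:,0].max().round(),'y',p[:,1].min().round(),p[:,1].max().round())
ell((619.1,202.4),30,114.7,'L top');ell((619.1,202.4),30,79.7,'L bot');ell((620,203),44,11,'dish');ell((620,203),23,36,'S top');ell((620,203),23,6,'S bot');ell((620,203),12,12,'boss')
E
```

```text
L top x 243.0 527.0 y 359.0 619.0
L bot x 267.0 504.0 y 319.0 541.0
dish x 258.0 521.0 y 225.0 478.0
S top x 314.0 465.0 y 306.0 450.0
S bot x 322.0 457.0 y 286.0 417.0
boss x 353.0 425.0 y 323.0 392.0
```

Emit:
play_rows(
  translation=[
    [0, 0, -0.02],
    [0, 0, -0.04],
    [0, 0, -0.05],
    [0, 0, -0.06],
    [0, 0, -0.068],
    [0, 0, -0.073],
    [0, 0, -0.073],
    [0, 0, -0.073],
  ],
  yaw=[0, 0, 0, 0, 0, 0, 0, 0],
)

```text
clock: 13.2
eef_pos: [619.3, 202.4, 19.3]
eef_rot: [3.141, 0.0, 1.83]
wrist_force: [0.8, 0.4, -0.2]
finger_gap: 59.3
finger_force: 12.0
```

Emit:
play_rows(
  translation=[
    [0, 0, 0],
    [0, 0, 0],
    [0, 0, 0],
    [0, 0, 0.02],
    [0, 0, 0.05],
    [0, 0, 0.09],
    [-0.03, -0.007, 0.1],
    [-0.06, -0.015, 0.1],
    [-0.09, -0.023, 0.1],
    [-0.12, -0.03, 0.09],
    [-0.12, -0.03, 0.075],
    [-0.12, -0.03, 0.075],
  ],
  yaw=[0, 0, 0, 0, 0, 0, 0, 0, 0, 0, 0, 0],
  hand=0.77,
)

```text
clock: 14.7
eef_pos: [499.5, 172.5, 94.0]
eef_rot: [-3.141, -0.0, 1.83]
wrist_force: [0.4, -0.3, 0.4]
finger_gap: 72.4
finger_force: 0.0
```

```bash
python3 - <<'E'
from h import *
s=snap('wrist','w6.png'); print(s['eef_pos'],s['eef_rot'],s['finger_gap'])
t=s['eef_pos']; print(pix('w6.png',[(499,172,40)]))
a=np.linspace(0,2*np.pi,72,endpoint=False)
p=pix('w6.png',np.c_[499+19*np.cos(a),172+19*np.sin(a),0*a+40]); print(p.min(0),p.max(0))
E
```

```text
[499.48354179 172.47477889  93.98818577] [-3.14133346e+00 -1.05075818e-05  1.82976872e+00] 72.38158609993013
[[312.04304671 252.36026975]]
[280.53684806 221.74249439] [343.55959206 281.73010067]
```

View pics/w6.png

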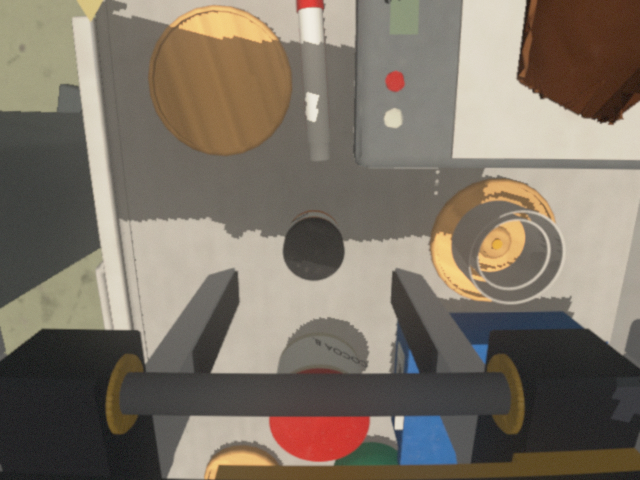

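Emit:
play_rows(
  translation=[
    [0.0005, 0, -0.025],
    [0.0005, 0, -0.05],
    [0.0005, 0, -0.07],
    [0.0005, 0, -0.079],
    [0.0005, 0, -0.079],
    [0.0005, 0, -0.079],
  ],
  yaw=[0, 0, 0, 0, 0, 0],
)

```text
clock: 15.5
eef_pos: [500.3, 172.6, 15.8]
eef_rot: [3.14, 0.0, 1.83]
wrist_force: [-0.3, 0.1, -0.4]
finger_gap: 72.2
finger_force: 0.0
```

Emit:
play_rows(
  translation=[
    [0, 0, 0],
    [0, 0, 0],
    [0, 0, 0],
    [0, 0, 0],
    [0, 0, 0],
    [0, 0, 0],
    [0, 0, 0],
    [0, 0, 0.02],
    [0, 0, 0.05],
    [0, 0, 0.09],
    [0, 0, 0.12],
    [0, 0, 0.12],
  ],
  yaw=[0, 0, 0, 0, 0, 0, 0, 0, 0, 0, 0, 0],
  hand=0.25,
  force=18,
)

```text
clock: 17.0
eef_pos: [500.5, 172.7, 136.5]
eef_rot: [3.138, -0.0, 1.83]
wrist_force: [0.8, 0.3, -2.0]
finger_gap: 37.3
finger_force: 18.0
```

Emit:
play_rows(
  translation=[
    [0, -0.025, 0],
    [0, -0.05, 0],
    [-0.001, -0.08, 0],
    [-0.002, -0.11, 0],
    [-0.003, -0.14, 0],
    [-0.0035, -0.17, 0],
    [-0.0035, -0.2, 0],
    [-0.0035, -0.215, 0],
    [-0.0035, -0.215, -0.03],
    [-0.0035, -0.215, -0.05],
    [-0.0035, -0.215, -0.05],
    [-0.0035, -0.215, -0.05],
  ],
  yaw=[0, 0, 0, 0, 0, 0, 0, 0, 0, 0, 0, 0],
)

```text
clock: 18.5
eef_pos: [496.4, -42.4, 85.4]
eef_rot: [3.141, 0.0, 1.83]
wrist_force: [-0.1, -0.4, -0.4]
finger_gap: 37.2
finger_force: 18.0
```

```bash
python3 - <<'E'
from h import *
s=snap('wrist','w7.png'); print(s['eef_pos'],s['eef_rot'],s['finger_gap'])
a=cv2.imread('pics/w7.png')[60:360,120:520]
cv2.imwrite('pics/w7c.png',cv2.resize(a,None,fx=2,fy=2,interpolation=cv2.INTER_CUBIC))
def ell(c,r,z,n):
    a=np.linspace(0,2*np.pi,72,endpoint=False); p=(pix('w7.png',np.c_[c[0]+r*np.cos(a),c[1]+r*np.sin(a),0*a+z])-[120,60])*2
    print(n,'x',p[:,0].min().round(),p[:,0].max().round(),'y',p[:,1].min().round(),p[:,1].max().round())
t=s['eef_pos'];ell(t,33,11,'dish');ell(t,19,t[2]-15.8+40,'lid')
E
```

```text
[496.44231217 -42.38544654  85.35898901] [3.14122273e+00 1.01609656e-04 1.83008357e+00] 37.233634000690834
dish x 285.0 487.0 y 264.0 458.0
lid x 294.0 475.0 y 414.0 580.0
```

View pics/w7c.png

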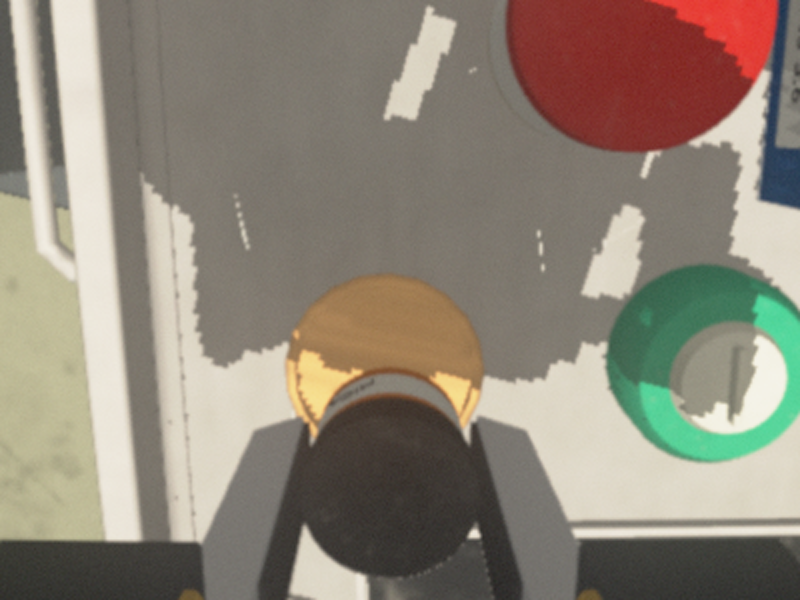

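Emit:
play_rows(
  translation=[
    [0, -0.004, -0.015],
    [0, -0.004, -0.03],
    [0, -0.004, -0.045],
    [0, -0.004, -0.055],
    [0, -0.004, -0.062],
    [0, -0.004, -0.063],
    [0, -0.004, -0.063],
  ],
  yaw=[0, 0, 0, 0, 0, 0, 0],
)

```text
clock: 19.42
eef_pos: [496.4, -46.6, 22.2]
eef_rot: [3.141, 0.0, 1.83]
wrist_force: [0.3, -0.0, -1.0]
finger_gap: 37.8
finger_force: 18.0
```

Emit:
play_rows(
  translation=[
    [0, 0, 0],
    [0, 0, 0],
    [0, 0, 0],
    [0, 0, 0.02],
    [0, 0, 0.05],
    [0, 0, 0.08],
    [0.0, 0.025, 0.11],
    [0.01, 0.05, 0.11],
    [0.02, 0.075, 0.11],
    [0.028, 0.1, 0.11],
    [0.032, 0.12, 0.11],
    [0.032, 0.12, 0.11],
  ],
  yaw=[0, 0, 0, 0, 0, 0, 0, 0.15, 0.3, 0.45, 0.6, 0.75],
  hand=0.65,
)

```text
clock: 20.92
eef_pos: [528.2, 74.6, 131.9]
eef_rot: [3.142, -0.0, 2.586]
wrist_force: [1.1, 0.6, -0.7]
finger_gap: 61.0
finger_force: 0.0
```

Emit:
play_rows(
  translation=[
    [0, 0, 0],
    [0, 0, 0],
    [0, 0, 0],
    [0, 0, 0],
    [0, 0, 0],
    [0, 0, 0],
    [0, 0, 0],
  ],
  yaw=[0.15, 0.3, 0.45, 0.6, 0.75, 0.82, 0.82],
  hand=0.95,
)

```text
clock: 21.8
eef_pos: [528.2, 73.4, 132.0]
eef_rot: [-3.142, 0.0, -2.884]
wrist_force: [-0.3, 1.5, -0.1]
finger_gap: 89.5
finger_force: 0.0
```

```bash
python3 - <<'E'
from h import *
s=snap('wrist','w8.png'); print(s['eef_pos'],s['eef_rot'],s['finger_gap'])
a=np.linspace(0,2*np.pi,72,endpoint=False)
p=pix('w8.png',np.c_[529+32*np.cos(a),74+32*np.sin(a),0*a+62]); print(p.min(0),p.max(0), pix('w8.png',[529,74,62]))
E
```

```text
[528.17377021  73.40614664 131.99179867] [-3.14157722e+00  7.90019416e-05 -2.88396732e+00] 89.50093481731713
[264.63789658 193.98768563] [364.5052449 289.6736212] [[314.57023797 243.39243241]]
```

View pics/w8.png

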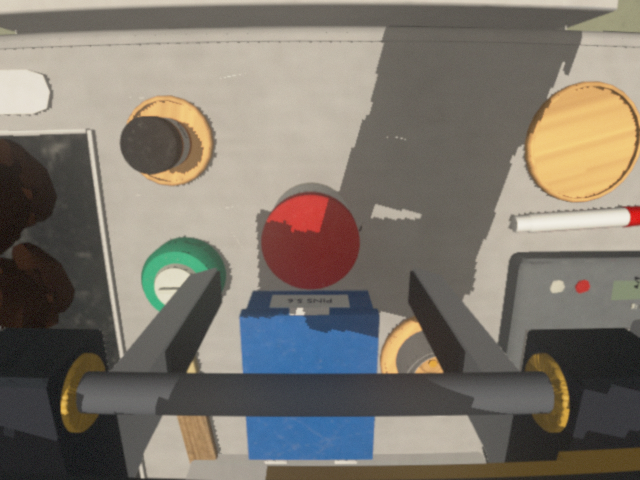

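Emit:
play_rows(
  translation=[
    [0.0005, -0.002, -0.03],
    [0.0005, -0.002, -0.055],
    [0.0005, -0.002, -0.075],
    [0.0005, -0.002, -0.09],
    [0.0005, -0.002, -0.095],
    [0.0005, -0.002, -0.095],
  ],
  yaw=[0, 0, 0, 0, 0, 0],
)

```text
clock: 22.6
eef_pos: [528.8, 71.4, 37.1]
eef_rot: [-3.142, 0.0, -2.884]
wrist_force: [0.4, 0.5, -0.8]
finger_gap: 89.4
finger_force: 0.0
```

Emit:
play_rows(
  translation=[
    [0, 0, 0],
    [0, 0, 0],
    [0, 0, 0],
    [0, 0, 0],
    [0, 0, 0],
    [0, 0, 0],
    [0, 0, 0],
    [0, 0, 0.02],
    [0, 0, 0.05],
    [0, 0, 0.09],
    [0, 0, 0.12],
    [0, 0, 0.12],
  ],
  yaw=[0, 0, 0, 0, 0, 0, 0, 0, 0, 0, 0, 0],
  hand=0.55,
  force=18,
)

```text
clock: 24.1
eef_pos: [529.4, 71.5, 158.5]
eef_rot: [-3.141, 0.003, -2.883]
wrist_force: [1.4, 0.8, -1.5]
finger_gap: 63.6
finger_force: 18.0
```

Emit:
play_rows(
  translation=[
    [-0.008, 0.01, 0],
    [-0.02, 0.03, 0],
    [-0.032, 0.05, 0],
    [-0.044, 0.07, 0],
    [-0.056, 0.09, 0],
    [-0.068, 0.11, 0],
    [-0.08, 0.13, 0],
    [-0.092, 0.15, 0],
    [-0.104, 0.17, 0],
    [-0.11, 0.18, 0],
    [-0.11, 0.18, 0],
    [-0.11, 0.18, 0],
  ],
  yaw=[-0.1, -0.25, -0.4, -0.55, -0.7, -0.85, -1.0, -1.15, -1.3, -1.45, -1.57, -1.57],
)

```text
clock: 25.6
eef_pos: [418.1, 251.2, 155.5]
eef_rot: [-3.139, 0.0, 1.831]
wrist_force: [-0.2, -0.1, -1.1]
finger_gap: 63.3
finger_force: 18.0
```

Emit:
play_rows(
  translation=[
    [0, 0, -0.02],
    [0, 0, -0.04],
    [0, 0, -0.05],
    [0, 0, -0.05],
    [0, 0, -0.05],
  ],
  yaw=[0, 0, 0, 0, 0],
)

```text
clock: 26.22
eef_pos: [418.9, 251.5, 107.5]
eef_rot: [3.141, -0.0, 1.83]
wrist_force: [1.0, 0.1, -1.4]
finger_gap: 63.5
finger_force: 18.0
```

```bash
python3 - <<'E'
from h import *
s=snap('wrist','w9.png'); print(s['eef_pos'],s['eef_rot'],s['finger_gap'])
def ell(c,r,z,n):
    a=np.linspace(0,2*np.pi,72,endpoint=False); p=pix('w9.png',np.c_[c[0]+r*np.cos(a),c[1]+r*np.sin(a),0*a+z])
    print(n,'x',p[:,0].min().round(),p[:,0].max().round(),'y',p[:,1].min().round(),p[:,1].max().round())
t=s['eef_pos'];ell(t,45,11,'dish');ell(t,32,t[2]-37.1+62,'lid')
E
```

```text
[418.94551366 251.49659408 107.45329013] [ 3.14088409e+00 -1.10704511e-04  1.83037622e+00] 63.52920836852585
dish x 249.0 377.0 y 169.0 292.0
lid x 235.0 389.0 y 237.0 377.0
```

View pics/w9.png

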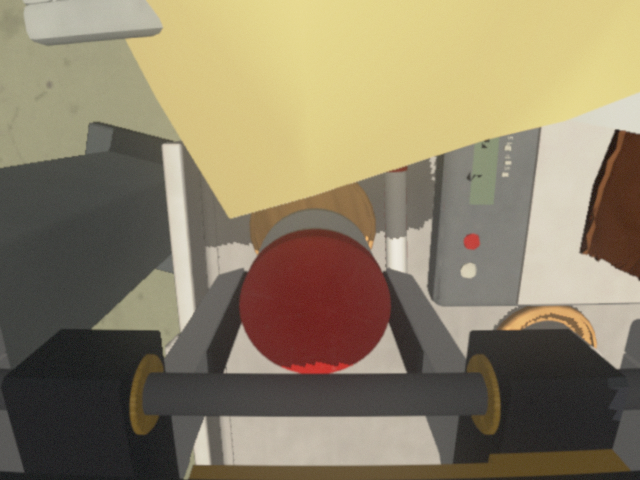

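```bash
python3 - <<'E'
from h import *
def ell(f,c,r,z,n):
    a=np.linspace(0,2*np.pi,72,endpoint=False); p=pix(f,np.c_[c[0]+r*np.cos(a),c[1]+r*np.sin(a),0*a+z])
    print(n,'x',p[:,0].min().round(),p[:,0].max().round(),'y',p[:,1].min().round(),p[:,1].max().round())
for f in ('w4.png','w6.png','w8.png','s0.png'): ell(f,(418,251.5),45,11,f)
p=world('w9.png',[(230,217),(330,192),(430,155)],136); print(p)
n=np.array([-.26,.966]); print((p[:,:2]-[419,251.5])@n)
E
```

```text
w4.png x 273.0 434.0 y -30.0 139.0
w6.png x 146.0 291.0 y 8.0 160.0
w8.png x 525.0 641.0 y 79.0 202.0
s0.png x 198.0 250.0 y 205.0 240.0
[[378.20610744 282.93614629 136.        ]
 [412.50135109 301.9737105  136.        ]
 [444.41157143 324.75379524 136.        ]]
[40.97372938 50.44725306 64.15615763]
```

Emit:
play_rows(
  translation=[
    [0, 0, -0.015],
    [0, 0, -0.03],
    [0, 0, -0.045],
    [0, 0, -0.055],
    [0, 0, -0.061],
    [0, 0, -0.0635],
    [0, 0, -0.0635],
  ],
  yaw=[0, 0, 0, 0, 0, 0, 0],
)

```text
clock: 27.15
eef_pos: [418.8, 251.5, 43.6]
eef_rot: [3.141, -0.0, 1.83]
wrist_force: [-0.1, -1.3, -1.4]
finger_gap: 63.5
finger_force: 18.0
```

Emit:
play_rows(
  translation=[
    [0, 0, 0],
    [0, 0, 0],
    [0, 0, 0],
    [0, 0, 0],
    [0, 0, 0.02],
    [0, 0, 0.04],
    [0, 0, 0.07],
    [0, 0, 0.1],
    [0, -0.02, 0.13],
    [0.02, -0.05, 0.16],
    [0.035, -0.08, 0.19],
    [0.035, -0.08, 0.19],
  ],
  yaw=[0, 0, 0, 0, 0, 0, 0, 0, 0, 0, 0, 0],
  hand=0.85,
)

```text
clock: 28.65
eef_pos: [454.9, 170.3, 235.2]
eef_rot: [3.138, 0.0, 1.827]
wrist_force: [0.2, 0.7, -0.7]
finger_gap: 79.6
finger_force: 0.0
```

Emit:
play_rows(
  translation=[
    [0, -0.03, 0],
    [0, -0.04, 0],
    [0, -0.04, 0],
  ],
  yaw=[0, 0, 0],
)

```text
clock: 29.02
eef_pos: [453.4, 131.7, 233.0]
eef_rot: [-3.141, -0.0, 1.829]
wrist_force: [0.2, 0.0, -0.5]
finger_gap: 80.0
finger_force: 0.0
```

```bash
python3 - <<'E'
from h import *
s=snap('wrist','w10.png'); snap('scene','s10.png'); print(s['eef_pos'],s['finger_gap'])
b=cv2.imread('pics/s10.png')[175:350,190:423]; b=cv2.resize(b,(399,300),interpolation=cv2.INTER_CUBIC)
a=cv2.resize(cv2.imread('pics/w10.png')[0:360,160:640],(399,300),interpolation=cv2.INTER_AREA)
cv2.imwrite('pics/m10.png',np.hstack([a,b]))
def W(f,n,uv,z): print(n,world(f,uv,z)[:,:2].round(1).tolist())
E
```

```text
[453.43272193 131.67670723 232.99269841] 79.95638619757723
```

View pics/w10.png

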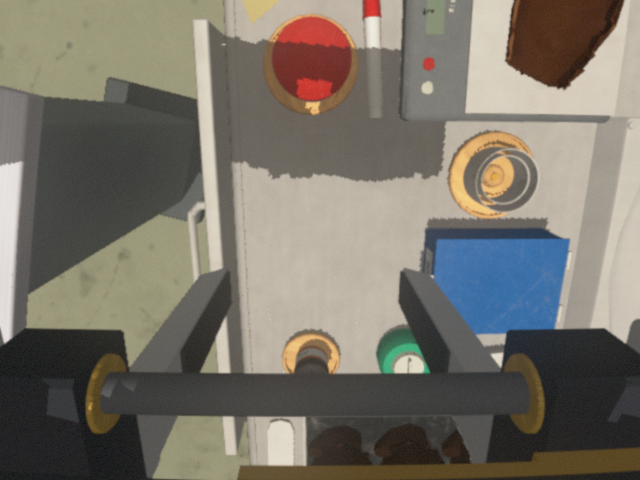

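View pics/m10.png

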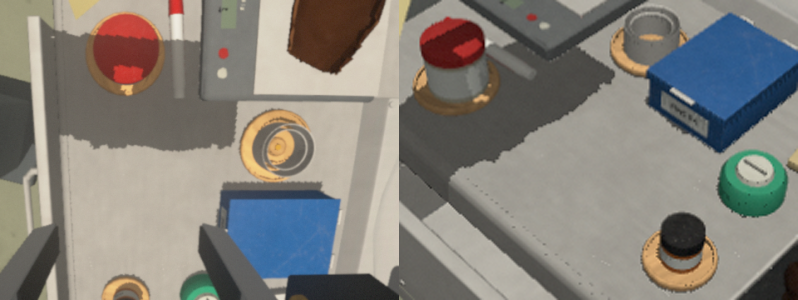

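```bash
python3 - <<'E'
from h import *
def W(f,n,uv,z): print(n,world(f,uv,z)[:,:2].round(1).tolist())
W('w10.png','lpot',[(311,57)],68);W('w10.png','ldish',[(310.5,64.5)],11);W('w10.png','stand',[(493,174)],11)
def s(x,y): return [((x-399)/1.712+190,y/1.712+175)]
W('s10.png','spot',s(683,230),46);W('s10.png','sdish',s(680,254),11);W('s10.png','lpot',s(452,42),68);W('s10.png','ldish',s(456,84),11)
im=cv2.imread('pics/w10.png')[120:225,440:550]; a=cv2.resize(im,(400,382),interpolation=cv2.INTER_CUBIC)
b=cv2.resize(cv2.imread('pics/s10.png')[170:225,300:360],(400,382),interpolation=cv2.INTER_CUBIC)
cv2.imwrite('pics/m11.png',np.hstack([a,b]))
k=400/110
for c,r,z in (((619.5,202),44,11),((619.5,202),30,41),((619.5,202),23,36)):
    t=np.linspace(0,6.28,72);p=(pix('w10.png',np.c_[c[0]+r*np.cos(t),c[1]+r*np.sin(t),0*t+z])-[440,120])*k;print(p.min(0).round(),p.max(0).round())
E
```

```text
lpot [[419.3, 253.0]]
ldish [[417.9, 254.4]]
stand [[619.2, 202.8]]
spot [[496.0, -47.6]]
sdish [[496.2, -46.2]]
lpot [[416.9, 245.5]]
ldish [[414.8, 247.7]]
[34. 35.] [350. 356.]
[126.  95.] [357. 330.]
[146. 122.] [321. 300.]
```

View pics/m11.png

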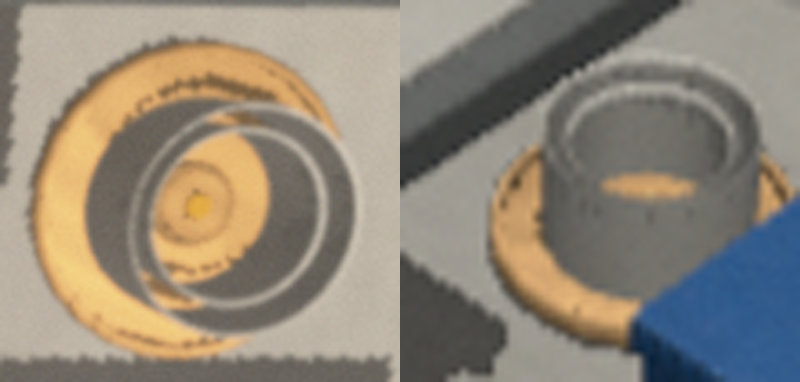

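The rings are nested on the stand, with circle bounds within a few pixels of the prediction for seated rings. Both pots measure within 3 mm of their dish centres, so I'm handing in.

```bash
python3 -c "
from cell import manip
print(manip.sign_off())"
```

```text
the job is handed in; nothing more can be done
None
```

I handed the job in at about 29 s: both pots stand in their own dishes and both ring cutters are nested on the stand, all within about 3 mm of centre by camera; the sign-off returned no verdict.

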